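# Set the kiln burner valve two turns open

### The job

Take the gauge probe out of its wooden stand, push it fully home in the test port of the burner manifold and let go of it. Then turn the red wheel valve by its black handle clockwise until it is shut against its stop, back it off exactly two full turns, and finish still gripping the handle there. Leave the probe seated, and do not disturb the glaze jar, the bowl or the mug.

Things in the scene. Friction and masses are not known exactly. Their poses are not given: they have to be found in the camera images.
- manifold: Burner manifold, fixed: grey base plate 90 x 330 x 8 mm carrying a brass port block and a brass valve joined by a copper pipe. Origin: centre of the plate's underside, on the table. y runs along the plate from port to valve, x across, z up. Port at y = -75 mm, valve axis at y = +75 mm. A yellow stripe on the plate (x 0, y +138 to +162 mm) shows where the handle stands when shut.
- port (a point): Centre of the mouth of the test port: a vertical round blind hole, 10 mm across, 36 mm deep, mouth bevelled by 1.5 mm, in the flat top (55 mm above the table) of the brass block, 50 x 50 mm. z up.
- probe: Loose gauge probe, 66 mm tall, about 80 g: steel stem 8 mm across, 34 mm long, tapered tip, under a round blue body 30 mm across, 32 mm tall, white dial on top. Origin: the tip, on its axis; z up along it. Starts upright in the stand, dial up, blue body resting on the stand's top (45 to 77 mm above the table). Fully home in the port the blue body rests on the block (55 to 87 mm).
- probe_tip (a point): The probe's tip, on its axis: the lower end of the stem, the same point as the probe's origin.
- probe_head (a point): Middle of the probe's blue body, on its axis, 50 mm above the tip: the place to grip it.
- stand: Fixed wooden block 70 x 70 x 45 mm with one vertical hole (10 mm across, 36 mm deep) in the middle of its top, holding the probe. Origin: centre of its underside.
- valve_axis (a point): Point on the upright axis of the wheel, 140 mm above the table, at the height of the handle's grip point. The red wheel (rim 122 mm across over all, four spokes, top of the rim 106 mm above the table) turns about this axis.
- handle (a point): Grip point of the black handle: upright round grip 21 mm across, 52 mm tall, standing on the wheel's rim 55 mm from the wheel's axis. It spans 108 to 160 mm above the table; this point lies on its axis, 140 mm up. It spins freely on its own pin, so a gripper can hold it at a fixed yaw while carrying it round the circle.
- crank: The same black handle as a body. Origin: on its axis at its foot, 108 mm above the table; z up. Its yaw means nothing, as it spins freely.
- wheel (a joint): Turn of the valve wheel in rad: 0 is shut against its hard stop; grows as it opens, anticlockwise from above (12.57 = two turns; limit 22). At 0 the handle stands on the manifold's +y side of the valve axis, over the yellow stripe. Starts 1.5 to 5 rad open, so closing takes under one turn. Stays where left; takes 2 to 3 N at the handle to turn.
- glaze_jar: Loose brown glaze jar with a white lid, 68 mm across, 100 mm tall. Origin: centre of its underside. It stands to one side of the manifold, with the probe's stand on the other side.
- bowl: Loose white bowl with a blue rim, 125 mm across, 40 mm tall, beyond the manifold, off to one side. Origin: centre of its underside.
- mug: Loose blue mug, 76 mm across, 90 mm tall, with a handle, beyond the manifold, off to one side. Origin: centre of its underside.

How it is judged:
By the outcome, as a careful person would: the job done as asked, in the order asked, and still so for the second after the job is handed in, while the arm keeps its last pose, push and grip.
It also fails if it takes over 67 s, if anything falls off the work surface, if the arm or the gripper's body presses on something with over 40 N, if the wrist force passes 120 N, or if a joint passes its speed limit or range.

### The arm

A 6-joint arm with a two-finger parallel gripper is mounted at the origin on the work surface. World frame = base frame: x ahead of the robot, y to its left, z up, the work surface at z = 0. Lengths are in mm, angles in degrees, forces in N, time in s.
With the tool pointing down it reaches from about 300 to 850 mm from the base axis. Payload 4.2 kg.
Tool frame: the origin (TCP) lies between the finger pads, 19 mm behind the fingertips; this is the grasp point; z points along the fingers, y is the line along which they close (so a half turn about z gives the same grasp; the last joint's range is limited). The gripper opens to 91 mm and grips with 3 to 60 N. Pads are 32 mm wide; open, the fingers measure 118 mm over their backs; the gripper's body (76 mm by 178 mm) begins 60 mm behind the grasp point.
Start: joints at [-77.063, 18.312, 89.639, -0, 72.044, -1.146], TCP at [139.918, -557.731, 232.776] pointing down, gripper open.
Joint ranges: [-177.97, 177.97], [-48.28, 115.42], [12.27, 149.76], [-77.06, 257.06], [2.81, 150.46], [-146.56, 146.56]. Speed limits (degrees/s): [147.25, 147.25, 180, 180, 180, 180].

### API

Orientations are given as [roll, pitch, yaw] about the fixed x, y, z axes, in that order (R = Rz(yaw) Ry(pitch) Rx(roll)).
In Python, from workcell import env, status, grab_frame, camera_model gives the robot as it stands (env), with the cameras as plain functions and the readings (status).
- The arm moves only by the shell command python3 drive.py 'ROWS' [OPENING] [FORCE]. ROWS is a JSON list that holds a single list of rows (three levels of brackets), with 1 to 8 rows, each of 6 numbers: dx, dy, dz in mm, then a rotation vector rx, ry, rz in degrees; each row shifts and turns the commanded pose from where the row before left it, along the tool's axes as they then stand; what a row does not reach is not made up. A row lasts 1/10 s, in which the tool goes at most 50 mm and 8.59 degrees, less where a joint would pass 70% of its speed; a pose out of reach is approached as far as the arm can. OPENING is the finger opening in mm, set as the command begins (- or left out keeps the last). The fingers move at their own pace and stop on an object; FORCE is the grip in N (left out, the last holds). Time passes only in rows, so rows that do not move let the fingers close. It prints the time, the measured TCP pose, the force, the opening and the grip force at its end. Input that does not fit is refused with a message, and nothing moves.
- status.state(): the state, without advancing time (a new reading comes with each control period).
- grab_frame(name): name is "scene" or "top" or "wrist"; returns the picture (400x640x3 uint8, blue, green, red); there is no depth.
- camera_model(name): a dict with "fx", "fy", "cx", "cy" (pixels), "D" ([k1, k2, p1, p2, k3] as OpenCV has them; the pictures are not rectified), "T" (4x4, takes a point from camera to world coordinates). Camera axes: x right, y up, looking along -z (the intrinsics and any distortion apply to the point x, -y, -z); pixel columns grow to the right and rows downward; lengths in mm; the calibration is good to about 2 mm. A picture is of the moment at which its call begins: read the wrist's pose just before it. camera_model takes no time and is no camera call; for the wrist camera it gives the pose at the moment of the call.
- env.job_done(): hands the job in; it is judged then, once.
The state is a dict: "time_s": time; "qpos": joint angles; "qvel": joint speeds; "effort": joint torques, N m; "ee_pos": TCP position; "ee_rot": TCP orientation; "force": force on the tool from outside, world axes, zero at the start; "torque": the same for the moment, N m; "gripper_width": finger opening in mm; "gripper_force": force on a finger pad.
Only numpy, scipy, OpenCV 4.12 (cv2) and the standard library are available. Lean on these libraries where they do the work, as an engineer would, in place of code of your own. Each camera call takes 0.05 s, during which the arm holds its last target. There are 200 camera calls.

## Working session

There is one attempt and no reset: what is moved stays moved. The work goes in short steps, Python scripts to look and compute and a shell command to move; the robot and the scene stay as the last step left them, time stands still between calls to the robot, and variables do not carry over. Pictures are saved under pics/ and viewed, at most 10 in all, crops included, and the job is handed in when it is done.

```bash
ls; mkdir -p pics; python3 - <<'E'
from workcell import env, status, grab_frame, camera_model
import cv2,numpy as np
for n in("scene","top"):
    im=grab_frame(n); cv2.imwrite(f"pics/{n}0.png",im); m=camera_model(n); print(n,m["fx"],m["cx"],m["cy"],m["D"],np.round(m["T"],3).tolist())
m=camera_model("wrist");print(np.round(m["T"],2).tolist(),m["fx"])
s=status.state();print(s)
E
```

```text
drive.py
pics
workcell.py
scene 383.89895323706145 315.4951111178908 199.61827069795268 [-0.04800218  0.          0.          0.          0.        ] [[-0.538, -0.49, 0.685, 1388.603], [0.843, -0.319, 0.434, 475.127], [0.006, 0.811, 0.585, 779.736], [0.0, 0.0, 0.0, 1.0]]
top 412.3135350555979 319.5618997719555 196.23991824158475 [-0.00676279  0.          0.          0.          0.        ] [[-0.007, 0.995, -0.098, 499.272], [-1.0, -0.01, -0.023, -14.63], [-0.024, 0.098, 0.995, 1216.102], [0.0, 0.0, 0.0, 1.0]]
[[0.24, 0.94, 0.25, 210.74], [-0.97, 0.23, 0.06, -540.14], [-0.0, -0.26, 0.97, 384.17], [0.0, 0.0, 0.0, 1.0]] 355.92632270560205
{'time_s': 0.1, 'qpos': array([-7.70632186e+01,  1.83452286e+01,  8.96976378e+01,  2.60834213e-04,
        7.20454721e+01, -1.14538262e+00]), 'qvel': array([ 0.01414164, -0.07753089, -0.18707038, -0.09098985,  0.01402315,
       -0.01508673]), 'effort': array([-3.33795570e-04, -4.13333380e+01, -2.32509488e+01,  7.28017744e-02,
        4.22045798e-02, -5.31316141e-05]), 'ee_pos': array([ 139.81816897, -557.30844085,  232.0439591 ]), 'ee_rot': array([-1.79911684e+02, -2.01378876e-03,  1.40820819e+01]), 'force': array([ 0.18552572, -0.36685464, -0.67625042]), 'torque': array([-0.05353057,  0.01285199, -0.01868928]), 'gripper_force': 0.0, 'gripper_width': 91.05395357223071}
```

View pics/scene0.png

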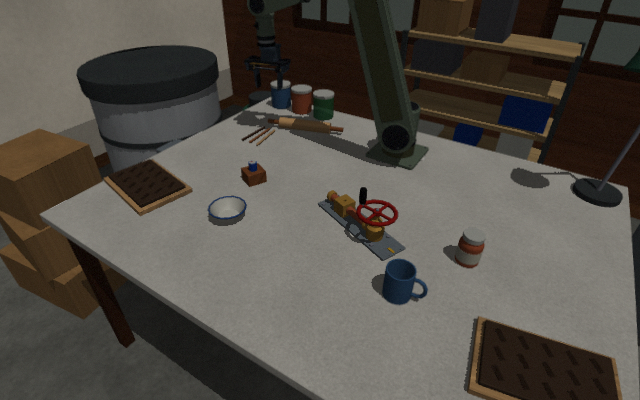

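View pics/top0.png

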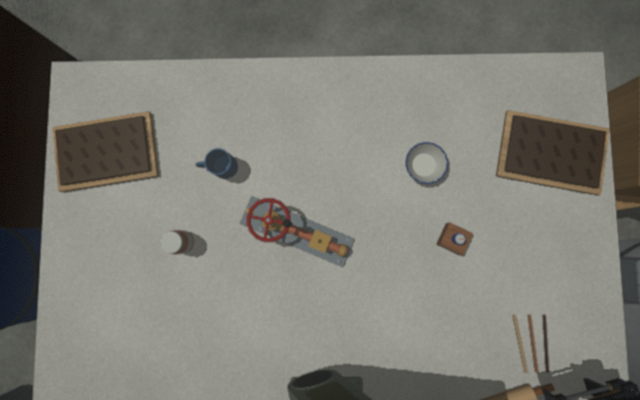

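Scene view: probe at about (253,166), port block (347,204), wheel (377,212), handle (363,195). Top view: probe dial (459,239), port hole ~(320,240), wheel centre (268,220), handle ~(278,226). The jar, mug and bowl are well clear.

```bash
cat > h.py <<'E'
from workcell import env, status, grab_frame, camera_model
import cv2,numpy as np
from scipy.spatial.transform import Rotation as R
F=np.diag([1.,-1,-1])
def K(m): return np.array([[m["fx"],0,m["cx"]],[0,m["fy"],m["cy"]],[0,0,1]])
def ray(m,px):
    T=np.array(m["T"]); u=cv2.undistortPoints(np.array([[px]],float),K(m),np.array(m["D"]))[0,0]
    d=T[:3,:3]@F@np.array([u[0],u[1],1]); return T[:3,3],d/np.linalg.norm(d)
def atz(m,px,z):
    o,d=ray(m,px); return np.round(o+d*(z-o[2])/d[2],1)
def proj(m,P):
    T=np.array(m["T"]); c=F@T[:3,:3].T@(np.asarray(P,float)-T[:3,3])
    return cv2.projectPoints(c.reshape(1,1,3),np.zeros(3),np.zeros(3),K(m),np.array(m["D"]))[0][0,0]
def tri(obs):
    A=0;b=0
    for m,px in obs:
        o,d=ray(m,px); P=np.eye(3)-np.outer(d,d); A=A+P; b=b+P@o
    X=np.linalg.solve(A,b); return np.round(X,1),[np.round(proj(m,X)-px,1) for m,px in obs]
def totool(dw):
    s=status.state(); return R.from_euler('xyz',s["ee_rot"],degrees=True).inv().apply(dw)
E
python3 - <<'E'
from h import *
t=camera_model("top"); s=camera_model("scene")
print("probe",atz(t,(459,239),77),tri([(t,(459,239)),(s,(253,163))]))
print("port",atz(t,(320,240),55)); print("axis",atz(t,(268,220),106)); print("handle", tri([(t,(278,226)),(s,(363,189))]))
print("plate corners",[atz(t,p,8) for p in((253,197),(354,237),(346,266),(241,222))])
print("jar",atz(t,(172,242),100),"mug",atz(t,(222,162),90),"bowl",atz(t,(427,163),40))
a=cv2.imread("pics/top0.png")[180:280,220:370]; b=cv2.imread("pics/scene0.png")[150:270,230:430]
cv2.imwrite("pics/c.png",np.vstack([cv2.resize(a,(600,400)),cv2.resize(b,(600,360))])[:, :][:760])
a=cv2.resize(a,(450,300),interpolation=2);b=cv2.resize(b,(500,300),interpolation=2)
cv2.imwrite("pics/c1.png",np.vstack([np.pad(a,((0,0),(0,50),(0,0))),b]))
E
```

```text
probe [ 490.2 -367.6   77. ] (array([ 488.9, -368. ,   69.3]), [array([-0.7,  0.5]), array([-0.6, -0.1])])
port [490.1  12.3  55. ]
axis [545.2 151.1 106. ]
handle (array([532.4, 108.3, 156.1]), [array([ 3.7, -1.9]), array([ 3.7, -0.1])])
plate corners [array([617.6, 210.6,   8. ]), array([497.7, -85.7,   8. ]), array([414.4, -61.3,   8. ]), array([544. , 245.4,   8. ])]
jar [487.8 413.6 100. ] mug [708.3 282.9  90. ] bowl [ 707.7 -296.4   40. ]
```

View pics/c1.png

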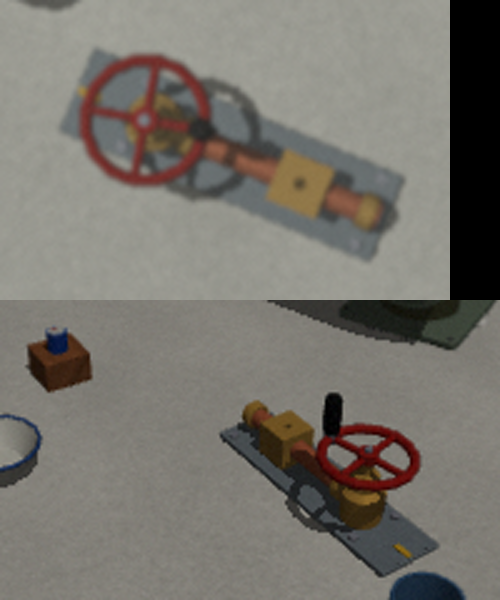

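```bash
cat > snap.py <<'E'
from h import *
import sys,json
n=sys.argv[1]; m=camera_model("wrist"); im=grab_frame("wrist"); cv2.imwrite(f"pics/{n}.png",im)
json.dump({k:np.array(v).tolist() for k,v in m.items() if k in("fx","fy","cx","cy","D","T")},open(f"pics/{n}.json","w"))
E
python3 drive.py '[[[48, -12, 0, 0, 0, 0], [48, -12, 0, 0, 0, 0], [48, -12, 0, 0, 0, 0], [48, -12, 0, 0, 0, 0], [48, -12, 0, 0, 0, 0], [48, -12, 0, 0, 0, 0], [0, 0, 0, 0, 0, 0], [0, 0, 0, 0, 0, 0]]]' 60; python3 snap.py w1
python3 drive.py '[[[48, -12, 0, 0, 0, 0], [48, -12, 0, 0, 0, 0], [0, 0, 0, 0, 0, 0], [0, 0, 0, 0, 0, 0]]]'; python3 snap.py w2
python3 -c "
import cv2,numpy as np
cv2.imwrite('pics/w12.png',cv2.resize(np.vstack([cv2.imread('pics/w1.png'),cv2.imread('pics/w2.png')]),(480,600)))"
```

```text
time_s: 0.9
ee_pos: [402.2, -417.0, 232.2]
ee_rot: [-180.0, 0.1, 14.2]
force: [0.1, 0.3, -0.2]
gripper_width: 60.1
gripper_force: 0.0
time_s: 1.35
ee_pos: [488.1, -371.8, 232.3]
ee_rot: [-180.0, 0.1, 14.1]
force: [-0.9, -0.4, 0.1]
gripper_width: 59.7
gripper_force: 0.0
```

View pics/w12.png

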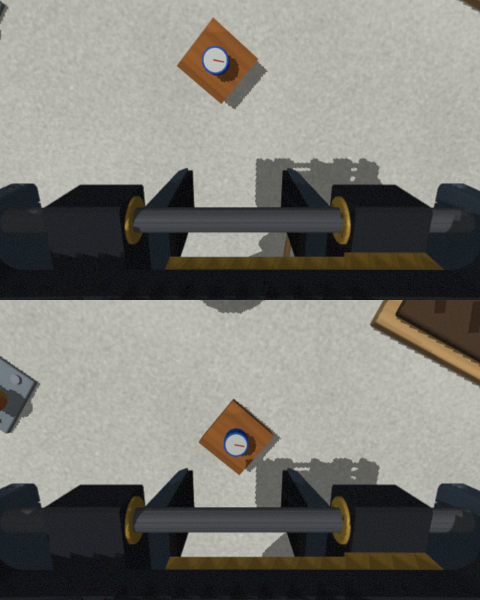

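Upper image (w1): dial at full-res ≈(287,80). Lower (w2): dial ≈(315,190). Both are clean, so I'll fit the dial rim and triangulate.

```bash
cat >> h.py <<'E'
import json
def load(n): return json.load(open(f"pics/{n}.json"))
def dial(n,c,r=45):
    im=cv2.imread(f"pics/{n}.png"); x,y=c; p=im[max(0,y-r):y+r,x-r:x+r].astype(int)
    w=((p.min(2)>120)&(p[...,0]-p[...,2]<40)).astype(np.uint8)
    k,l,st,ce=cv2.connectedComponentsWithStats(w,connectivity=4)
    ok=[i for i in range(1,k) if 60<st[i,4]<1500 and abs(ce[i]-[r,min(r,y)]).max()<15]
    i=max(ok,key=lambda i:st[i,4]); ct=cv2.findContours((l==i).astype(np.uint8),0,1)[0][0]
    e=cv2.fitEllipse(cv2.convexHull(ct)); return np.array(e[0])+[x-r,max(0,y-r)],e[1]
E
python3 - <<'E'
from h import *
a=dial("w1",(287,80));b=dial("w2",(315,190));print(a,b)
X=tri([(load("w1"),a[0]),(load("w2"),b[0])]);print(X)
print(atz(load("w1"),a[0],77),atz(load("w2"),b[0],77)); s=status.state();print(s["ee_pos"],totool(atz(load("w2"),b[0],77)-s["ee_pos"]))
E
```

```text
(array([286.40473175,  79.6859169 ]), (30.023107528686523, 32.180233001708984)) (array([314.33911514, 192.60599899]), (27.201234817504883, 27.725303649902344))
(array([ 491.1, -369.4,   77.2]), [array([-0.1,  0. ]), array([ 0.1, -0. ])])
[ 491.2 -369.4   77. ] [ 491.  -369.3   77. ]
[ 487.47855918 -372.17476224  232.48344052] [  4.3454638   -1.90346746 155.47751875]
```

The triangulated dial height is 77.2 mm against 77 expected. I'll descend to z≈68, which keeps the fingertips above the stand, and grip.

```bash
python3 drive.py '[[[4.3, -1.9, 20, 0, 0, 0], [0, 0, 40, 0, 0, 0], [0, 0, 40, 0, 0, 0], [0, 0, 40, 0, 0, 0], [0, 0, 24, 0, 0, 0], [0, 0, 0, 0, 0, 0], [0, 0, 0, 0, 0, 0]]]'; python3 drive.py '[[[0, 0, 0, 0, 0, 0], [0, 0, 0, 0, 0, 0], [0, 0, 0, 0, 0, 0], [0, 0, 0, 0, 0, 0], [0, 0, 0, 0, 0, 0], [0, 0, 0, 0, 0, 0]]]' 20 30
```

```text
time_s: 2.1
ee_pos: [491.1, -369.6, 68.8]
ee_rot: [-180.0, 0.0, 13.9]
force: [0.2, 0.2, 0.7]
gripper_width: 60.0
gripper_force: 0.0
time_s: 2.7
ee_pos: [492.8, -368.4, 69.1]
ee_rot: [180.0, -0.0, 14.1]
force: [-1.2, -0.9, 2.5]
gripper_width: 29.5
gripper_force: 30.0
```

```bash
python3 drive.py '[[[0, 0, -20, 0, 0, 0], [0, 0, -40, 0, 0, 0], [0, 0, -40, 0, 0, 0], [0, 0, -32, 0, 0, 0], [0, 0, 0, 0, 0, 0]]]'; python3 drive.py '[[[4, -30, 0, 0, 0, 0], [4, -45, 0, 0, 0, 0], [4, -45, 0, 0, 0, 0], [4, -45, 0, 0, 0, 0], [4, -45, 0, 0, 0, 0], [4, -45, 0, 0, 0, 0], [4, -34, 0, 0, 0, 0], [0, 0, 0, 0, 0, 0]]]'; python3 drive.py '[[[0, 0, 0, 0, 0, -5], [0, 0, 0, 0, 0, -8], [0, 0, 0, 0, 0, -8], [0, 0, 0, 0, 0, -8], [0, 0, 0, 0, 0, -8], [0, 0, 0, 0, 0, -8], [0, 0, 0, 0, 0, -7.5], [0, 0, 0, 0, 0, 0]]]'; python3 drive.py '[[[0, 0, 0, 0, 0, 0], [0, 0, 0, 0, 0, 0]]]'; python3 snap.py v1
python3 drive.py '[[[25, 0, 0, 0, 0, 0], [25, 0, 0, 0, 0, 0], [0, 0, 0, 0, 0, 0], [0, 0, 0, 0, 0, 0], [0, 0, 0, 0, 0, 0]]]'; python3 snap.py v2
python3 -c "
import cv2,numpy as np
cv2.imwrite('pics/v12.png',cv2.resize(np.vstack([cv2.imread('pics/v1.png'),cv2.imread('pics/v2.png')]),(480,600)))"
```

```text
time_s: 3.2
ee_pos: [495.0, -369.8, 206.0]
ee_rot: [179.5, -0.4, 14.1]
force: [0.3, -0.8, -0.1]
gripper_width: 29.1
gripper_force: 30.0
time_s: 4.0
ee_pos: [447.8, -77.7, 199.8]
ee_rot: [-179.9, 0.1, 14.3]
force: [0.3, -0.7, -0.7]
gripper_width: 29.3
gripper_force: 30.0
time_s: 4.8
ee_pos: [449.3, -81.8, 199.9]
ee_rot: [-179.9, 0.0, 66.5]
force: [0.2, -0.1, 0.5]
gripper_width: 29.3
gripper_force: 30.0
time_s: 5.0
ee_pos: [449.5, -81.5, 200.4]
ee_rot: [-180.0, 0.0, 66.5]
force: [0.7, 0.7, -0.6]
gripper_width: 29.5
gripper_force: 30.0
time_s: 5.55
ee_pos: [469.1, -35.8, 200.7]
ee_rot: [-180.0, 0.0, 66.6]
force: [-0.0, 1.1, -0.7]
gripper_width: 29.6
gripper_force: 30.0
```

View pics/v12.png

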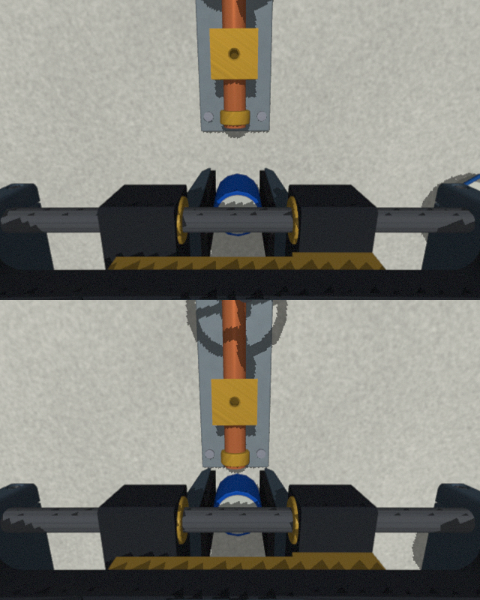

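v1: port hole at full-res ≈(312,72), v2: ≈(312,136). The held blue body's front lower edge is at row ≈231. I'll refine both, and check how the probe sits in the hand.

```bash
python3 - <<'E'
from h import *
obs=[];ob2=[]
for n,c in(("v1",(312,72)),("v2",(312,136))):
    im=cv2.imread(f"pics/{n}.png"); x,y=c; p=im[y-14:y+14,x-14:x+14].astype(int)
    hsv=cv2.cvtColor(im,cv2.COLOR_BGR2HSV)
    v=p.max(2); med=np.median(v); d=(v<0.8*med).astype(np.uint8); k,l,st,ce=cv2.connectedComponentsWithStats(d)
    i=min(range(1,k),key=lambda i:np.hypot(*(ce[i]-14))+(99 if st[i,4]<15 else 0)); h=ce[i]+[x-14,y-14]
    g=((hsv[...,0]>17)&(hsv[...,0]<30)&(hsv[...,1]>130)&(hsv[...,2]>110)).astype(np.uint8); g[:y-45]=0;g[y+36:]=0
    g=cv2.morphologyEx(g,cv2.MORPH_OPEN,np.ones((7,7)))
    cs=cv2.findContours(g,0,1)[0]; r=cv2.minAreaRect(max(cs,key=cv2.contourArea))
    print(n,h,st[i],r); obs.append((load(n),h)); ob2.append((load(n),np.array(r[0])))
    b=((hsv[...,0]>100)&(hsv[...,0]<130)&(hsv[...,1]>120)).astype(np.uint8); b[:200]=0; b[:, :270]=0; b[:,370:]=0
    ys,xs=np.where(b); print("blue top",ys.min(),xs[ys==ys.min()].mean(), xs.min(),xs.max())
    print(atz(load(n),h,55),atz(load(n),r[0],55))
print(tri(obs),tri(ob2))
m=load("v2"); s=status.state(); Rm=R.from_euler('xyz',s["ee_rot"],degrees=True)
for off in(-3,-2,-1,0,1,2,3): print(off,proj(m,s["ee_pos"]+Rm.apply([off+15,0,24.1])))
im=cv2.imread("pics/v2.png")[210:330,250:390]; cv2.imwrite("pics/hand.png",cv2.resize(im,(700,600),interpolation=cv2.INTER_NEAREST))
E
```

```text
v1 [311.54210526  71.03157895] [  6   6  16  16 190] ((311.5, 71.5), (67.0, 63.0), 90.0)
blue top 232 315.5 270 369
[488.1  14.1  55. ] [487.9  13.8  55. ]
v2 [312.31333333 135.27333333] [  8   7  14  14 150] ((312.0, 135.5), (61.0, 60.0), 90.0)
blue top 230 351.0 271 368
[488.1  14.2  55. ] [487.8  14.1  55. ]
(array([488.1,  14.2,  54.5]), [array([ 0., -0.]), array([-0.,  0.])]) (array([487.8,  14. ,  53.5]), [array([-0.1,  0. ]), array([ 0.1, -0. ])])
-3 [314.79430622 231.33957553]
-2 [314.79073548 229.52050771]
-1 [314.78715425 227.69644539]
0 [314.78356248 225.86736576]
1 [314.77996013 224.03324586]
2 [314.77634714 222.19406256]
3 [314.77272346 220.34979262]
```

View pics/hand.png

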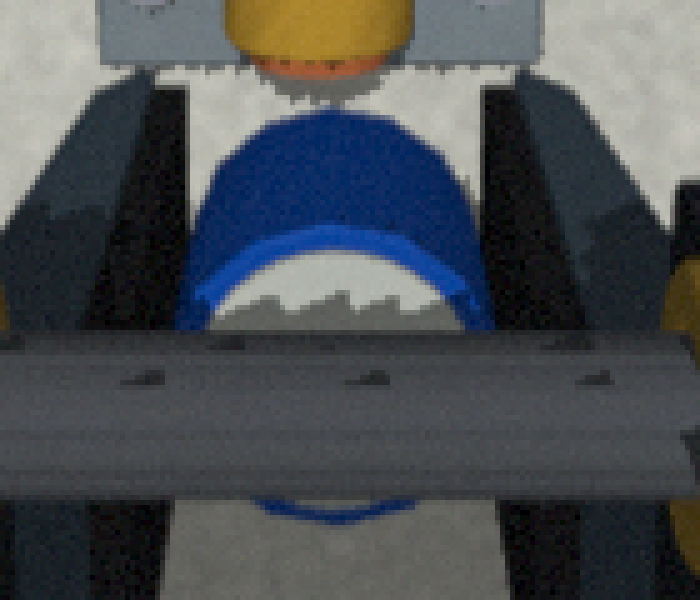

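Crop: the body's lower front edge is at row 231.6, the top rim's front at row 255 and the top rim's back at row 314.6. I'll fit the in-hand offset from these.

```bash
python3 - <<'E'
from h import *
from scipy.optimize import least_squares
m=load("v2"); s=status.state(); Rm=R.from_euler('xyz',s["ee_rot"],degrees=True); P=lambda x,z:proj(m,s["ee_pos"]+Rm.apply([x,0,z]))[1]
# unknown: offset x, height of body bottom below TCP, tilt t (rad, top leans +x)
def f(v,t=0): o,z=v; return [P(o+15,z)-231.6,P(o+15+32*t,z-32)-255,P(o-15+32*t,z-32)-314.6]
r=least_squares(f,[0,24]);print(r.x,r.fun)
g=least_squares(lambda v:f((v[0],24.1),v[1]),[0,0]);print(g.x,g.fun)
x=r.x[0]
port=np.array([488.1,14.2]); dw=np.array([*port,0])-[*s["ee_pos"][:2],0]; print(s["ee_pos"],s["ee_rot"],totool(dw))
E
```

```text
[-4.57105478 28.20457272] [ 0.02741418 -0.0319369   0.00940614]
[-3.1433879  0.0206171] [-2.47042266e-07 -8.24959646e-01  9.07228266e-01]
[469.07503484 -35.84816684 200.67738423] [-1.79990002e+02  2.78543986e-02  6.65355347e+01] [ 5.34849026e+01 -2.47645775e+00 -2.55696043e-02]
```

```bash
python3 drive.py '[[[20, -3.4, 0, 0, 0, 0], [20, 0, 0, 0, 0, 0], [16.2, 0, 0, 0, 0, 0], [0, 0, 30, 0, 0, 0], [0, 0, 30, 0, 0, 0], [0, 0, 15, 0, 0, 0], [0, 0, 0, 0, 0, 0], [0, 0, 0, 0, 0, 0]]]'; python3 drive.py '[[[0, 0, 0, 0, 0, 0], [0, 0, 4, 0, 0, 0], [0, 0, 4, 0, 0, 0], [0, 0, 4, 0, 0, 0], [0, 0, 0, 0, 0, 0]]]'; python3 drive.py '[[[0, 0, 2, 0, 0, 0], [0, 0, 2, 0, 0, 0], [0, 0, 0, 0, 0, 0]]]'
```

```text
time_s: 6.4
ee_pos: [488.9, 17.2, 126.1]
ee_rot: [180.0, -0.0, 66.5]
force: [-0.2, 1.4, -0.5]
gripper_width: 29.2
gripper_force: 30.0
time_s: 6.9
ee_pos: [488.2, 17.7, 113.2]
ee_rot: [-179.9, 0.0, 66.6]
force: [-0.1, 0.2, -0.0]
gripper_width: 29.6
gripper_force: 30.0
time_s: 7.2
ee_pos: [488.5, 17.4, 109.5]
ee_rot: [-180.0, 0.0, 66.6]
force: [-0.4, -0.3, -1.6]
gripper_width: 29.6
gripper_force: 30.0
```

```bash
python3 drive.py '[[[0, 0, 3, 0, 0, 0], [0, 0, 3, 0, 0, 0], [0, 0, 0, 0, 0, 0]]]'; python3 drive.py '[[[0, 0, 3, 0, 0, 0], [0, 0, 3, 0, 0, 0], [0, 0, 0, 0, 0, 0]]]'
```

```text
time_s: 7.5
ee_pos: [488.3, 17.4, 103.2]
ee_rot: [-180.0, 0.0, 66.6]
force: [0.1, -3.2, -1.7]
gripper_width: 29.0
gripper_force: 30.0
time_s: 7.8
ee_pos: [488.4, 17.4, 97.2]
ee_rot: [-180.0, 0.0, 66.6]
force: [-0.8, -2.9, -2.5]
gripper_width: 29.4
gripper_force: 30.0
```

It has entered with little resistance. A small side force (−3 N in y) suggests easing back slightly as it goes down.

```bash
python3 drive.py '[[[-0.6, 0, 3, 0, 0, 0], [0, 0, 4, 0, 0, 0], [0, 0, 3, 0, 0, 0], [0, 0, 0, 0, 0, 0]]]'; python3 drive.py '[[[0, 0, 3, 0, 0, 0], [0, 0, 3, 0, 0, 0], [0, 0, 1, 0, 0, 0], [0, 0, 0, 0, 0, 0], [0, 0, 0, 0, 0, 0]]]'
```

```text
time_s: 8.2
ee_pos: [488.3, 17.2, 87.1]
ee_rot: [-180.0, 0.0, 66.6]
force: [-0.5, -1.4, -2.1]
gripper_width: 29.6
gripper_force: 30.0
time_s: 8.7
ee_pos: [488.3, 17.1, 80.5]
ee_rot: [-180.0, 0.0, 66.6]
force: [-0.5, -2.7, -1.5]
gripper_width: 29.3
gripper_force: 30.0
```

```bash
python3 drive.py '[[[0, 0, 1, 0, 0, 0], [0, 0, 0.5, 0, 0, 0], [0, 0, 0, 0, 0, 0], [0, 0, 0, 0, 0, 0]]]'; python3 drive.py '[[[0, 0, 0.5, 0, 0, 0], [0, 0, 0.5, 0, 0, 0], [0, 0, 0, 0, 0, 0], [0, 0, 0, 0, 0, 0]]]';python3 drive.py '[[[0, 0, 0.5, 0, 0, 0], [0, 0, 0.5, 0, 0, 0], [0, 0, 0, 0, 0, 0], [0, 0, 0, 0, 0, 0]]]'
```

```text
time_s: 9.1
ee_pos: [488.4, 17.0, 79.3]
ee_rot: [180.0, 0.0, 66.6]
force: [-1.6, -2.6, -0.1]
gripper_width: 29.4
gripper_force: 30.0
time_s: 9.5
ee_pos: [488.5, 17.0, 79.1]
ee_rot: [180.0, -0.0, 66.6]
force: [-3.8, -3.1, 8.2]
gripper_width: 29.1
gripper_force: 30.0
time_s: 9.9
ee_pos: [488.5, 17.0, 79.0]
ee_rot: [180.0, -0.0, 66.6]
force: [-5.8, -3.0, 15.9]
gripper_width: 29.4
gripper_force: 30.0
```

It bottomed out at TCP 79.1, exactly as predicted, with 16 N seating force. Now release, rise, and measure the handle.

```bash
python3 drive.py '[[[0, 0, -1, 0, 0, 0], [0, 0, 0, 0, 0, 0], [0, 0, 0, 0, 0, 0]]]'; python3 drive.py '[[[0, 0, 0, 0, 0, 0], [0, 0, 0, 0, 0, 0], [0, 0, 0, 0, 0, 0], [0, 0, 0, 0, 0, 0], [0, 0, 0, 0, 0, 0]]]' 56; python3 drive.py '[[[0, 0, -10, 0, 0, 0], [0, 0, -30, 0, 0, 0], [0, 0, -40, 0, 0, 0], [0, 0, -40, 0, 0, 0], [0, 0, -40, 0, 0, 0], [0, 0, 0, 0, 0, 0], [0, 0, 0, 0, 0, 0]]]'; python3 snap.py h1
python3 drive.py '[[[-20, 0, 0, 0, 0, 0], [-40, 0, 0, 0, 0, 0], [0, 0, 0, 0, 0, 0], [0, 0, 0, 0, 0, 0], [0, 0, 0, 0, 0, 0]]]';python3 snap.py h2
python3 -c "
import cv2,numpy as np
cv2.imwrite('pics/h12.png',cv2.resize(np.vstack([cv2.imread('pics/h1.png'),cv2.imread('pics/h2.png')]),(480,600)))"
```

```text
time_s: 10.2
ee_pos: [488.5, 17.0, 79.1]
ee_rot: [180.0, -0.0, 66.6]
force: [-3.6, -1.6, 8.3]
gripper_width: 29.3
gripper_force: 30.0
time_s: 10.7
ee_pos: [488.5, 17.2, 78.1]
ee_rot: [-180.0, -0.0, 66.6]
force: [-0.2, -0.3, 0.4]
gripper_width: 56.1
gripper_force: 0.0
time_s: 11.4
ee_pos: [488.6, 17.1, 239.5]
ee_rot: [179.9, -0.1, 66.6]
force: [0.6, 0.0, -1.1]
gripper_width: 56.1
gripper_force: 0.0
time_s: 11.95
ee_pos: [464.5, -37.4, 237.4]
ee_rot: [-179.9, 0.0, 66.6]
force: [-0.1, -0.4, 0.6]
gripper_width: 56.0
gripper_force: 0.0
```

View pics/h12.png

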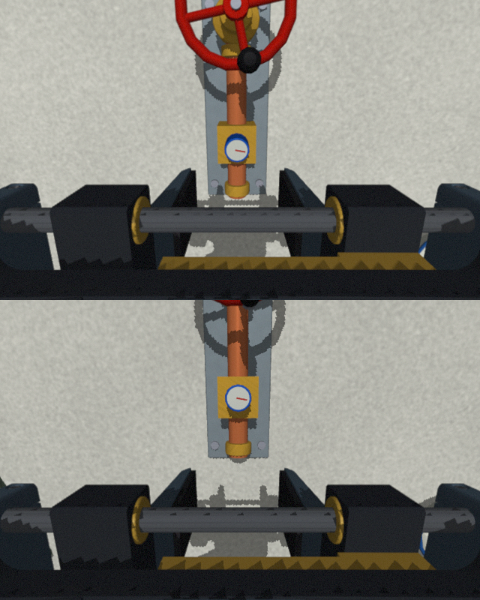

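The probe stands in the port: dial at ≈(316,199) in h1 and ≈(316,131) in h2. The wheel and handle are at the top of h1, so I'll move forward for a second view of them and check the seated height.

```bash
python3 drive.py '[[[40, 0, 0, 0, 0, 0], [45, 0, 0, 0, 0, 0], [45, 0, 0, 0, 0, 0], [20, 0, 0, 0, 0, 0], [0, 0, 0, 0, 0, 0], [0, 0, 0, 0, 0, 0], [0, 0, 0, 0, 0, 0]]]';python3 snap.py h3
python3 - <<'E'
from h import *
a=dial("h1",(316,199));b=dial("h2",(316,131));print(a,b,tri([(load("h1"),a[0]),(load("h2"),b[0])]))
im=cv2.imread("pics/h3.png"); cv2.imwrite("pics/h31.png",np.vstack([cv2.resize(cv2.imread("pics/h1.png")[:130,180:460],(560,260)),cv2.resize(im,(560,340))]))
E
```

```text
time_s: 12.7
ee_pos: [523.6, 99.1, 238.0]
ee_rot: [-180.0, 0.0, 66.6]
force: [-0.5, 0.3, -0.3]
gripper_width: 55.9
gripper_force: 0.0
(array([315.36617279, 199.84978104]), (26.99141502380371, 28.140581130981445)) (array([317.17575455, 130.48287964]), (29.689546585083008, 30.276443481445312)) (array([488.2,  14.5,  87.7]), [array([0.3, 0. ]), array([-0.3, -0. ])])
```

View pics/h31.png

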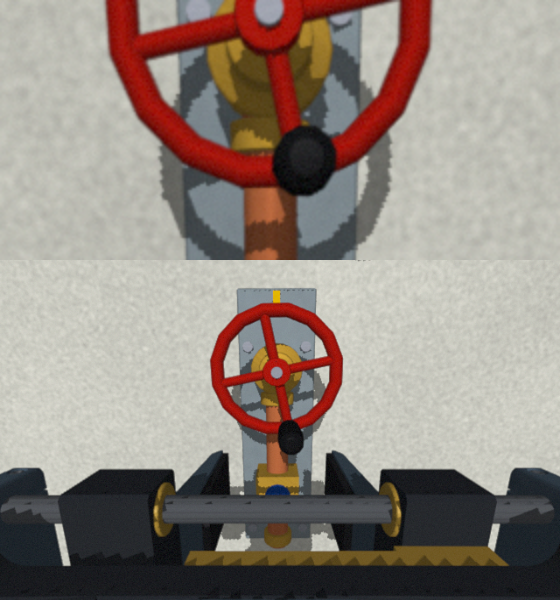

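The dial triangulates to (488.2, 14.5, 87.7) against an expected 87, so the probe is seated. In h3 the hub is at ≈(316,128), the handle blob at ≈(331,202) and the stripe at ≈(316,42). In h1 the handle is at ≈(332,80) and the hub at (314,5).

```bash
python3 - <<'E'
from h import *
from scipy.optimize import least_squares
bb=[]
for n,c in(("h1",(332,80)),("h3",(331,202))):
    im=cv2.imread(f"pics/{n}.png"); d=(im.max(2)<75).astype(np.uint8); d[:c[1]-28]=0; d[c[1]+28:]=0; d[:,:c[0]-24]=0; d[:,c[0]+24:]=0
    d=cv2.morphologyEx(d,cv2.MORPH_OPEN,np.ones((5,5))); k,l,st,ce=cv2.connectedComponentsWithStats(d); i=1+np.argmax(st[1:,4]); x,y,w,h,A=st[i]
    bb.append((load(n),np.array([x,y,x+w,y+h])-0.5)); print(n,st[i])
th=np.linspace(0,2*np.pi,24,endpoint=False)
def box(m,x,y,zt):
    q=np.array([proj(m,[x+10.5*np.cos(t),y+10.5*np.sin(t),z]) for z in(zt-52,zt) for t in th]); return np.r_[q.min(0),q.max(0)]
r=least_squares(lambda v:np.concatenate([box(m,*v)-b for m,b in bb]),[528,98,160]);print("handle",r.x,np.round(r.fun,1))
m1,m3=load("h1"),load("h3")
print("hub",tri([(m1,(314,5)),(m3,(316,128))]))
im=cv2.imread("pics/h3.png").astype(int); red=((im[...,2]>90)&(im[...,1]<50)&(im[...,0]<50)).astype(np.uint8)
ct=max(cv2.findContours(red,0,1)[0],key=cv2.contourArea); pts=ct[:,0,:].astype(float)
q=np.array([atz(m3,p,99) for p in pts])[:,:2]
c=least_squares(lambda v:np.hypot(*(q-v[:2]).T)-61,[546,153],loss='soft_l1').x; print("rim axis z99",c,np.median(np.hypot(*(q-c).T)))
port=np.array([488.1,14.2]); st=atz(m3,(316,42),8)[:2]; d=(st-port)/np.linalg.norm(st-port); print("stripe",st,np.linalg.norm(st-port),"axis",port+150*d,np.degrees(np.arctan2(*d[::-1])))
ax=c; h=r.x[:2]-ax; print("handle r",np.hypot(*h),"wheel",(np.degrees(np.arctan2(h[1],h[0])-np.arctan2(d[1],d[0])))%360)
s=status.state(); print(s["ee_pos"],s["ee_rot"],totool([*(r.x[:2]-s["ee_pos"][:2]),140-s["ee_pos"][2]]))
E
```

```text
h1 [316  62  32  36 905]
h3 [317 189  30  41 984]
handle [535.05766721  97.3748461  156.01011213] [-0.6 -0.4  0.7  1.8 -0.3 -2.6  0.1  1.1]
hub (array([547.6, 153.6,  98.3]), [array([ 0.3, -0. ]), array([-0.3,  0. ])])
rim axis z99 [549.04473013 162.3274118 ] 55.41490805431762
stripe [579.3 226. ] 230.60069384110707 axis [547.42332541 151.97061756] 66.70353500090206
handle r 66.44150600007754 wheel 191.14381669220532
[523.70165146  98.88590586 238.18674609] [-1.79989279e+02  3.34178539e-02  6.65349209e+01] [ 3.19302009 11.03696663 98.18283706]
```

Everything agrees: hub at (547.5, 152.3), handle at (535, 97.4), so radius 56 mm and the wheel about 190° (3.3 rad) open. Tool x lies along manifold +y and tool y along manifold +x. Now grip the handle.

```bash
python3 drive.py '[[[3.2, 11, 15, 0, 0, 0], [0, 0, 30, 0, 0, 0], [0, 0, 30, 0, 0, 0], [0, 0, 23, 0, 0, 0], [0, 0, 0, 0, 0, 0], [0, 0, 0, 0, 0, 0]]]'; python3 drive.py '[[[0, 0, 0, 0, 0, 0], [0, 0, 0, 0, 0, 0], [0, 0, 0, 0, 0, 0], [0, 0, 0, 0, 0, 0], [0, 0, 0, 0, 0, 0]]]' 12 40
```

```text
time_s: 13.35
ee_pos: [535.9, 97.6, 139.9]
ee_rot: [-180.0, 0.0, 66.5]
force: [-0.5, 0.0, 1.1]
gripper_width: 56.2
gripper_force: 0.0
time_s: 13.85
ee_pos: [535.6, 98.4, 140.6]
ee_rot: [180.0, -0.0, 66.6]
force: [-0.2, 0.1, 1.9]
gripper_width: 20.3
gripper_force: 40.0
```

```bash
python3 drive.py '[[[-0.9, -10, 0, 0, 0, 0], [1.9, -14.2, 0, 0, 0, 0], [5.5, -13.3, 0, 0, 0, 0], [0, 0, 0, 0, 0, 0], [0, 0, 0, 0, 0, 0]]]'; python3 drive.py '[[[8.7, -11.4, 0, 0, 0, 0], [11.4, -8.7, 0, 0, 0, 0], [13.3, -5.5, 0, 0, 0, 0], [14.2, -1.9, 0, 0, 0, 0], [0, 0, 0, 0, 0, 0], [0, 0, 0, 0, 0, 0]]]'; python3 - <<'E'
from h import *
s=status.state(); print(totool(s["force"]),totool(s["ee_pos"]-[547.5,152.3,140]))
E
```

```text
time_s: 14.35
ee_pos: [501.9, 119.8, 140.6]
ee_rot: [-179.8, 0.0, 66.6]
force: [-3.9, -0.6, 6.3]
gripper_width: 20.3
gripper_force: 40.0
time_s: 14.95
ee_pos: [496.5, 175.9, 140.6]
ee_rot: [-179.8, -0.1, 66.6]
force: [-3.4, 3.7, 5.5]
gripper_width: 20.2
gripper_force: 40.0
[ 2.04622427 -4.57764663 -5.44785438] [  1.37374731 -56.13465239  -0.46778507]
```

```bash
python3 drive.py '[[[14.2, 1.9, 0, 0, 0, 0], [13.3, 5.5, 0, 0, 0, 0], [11.4, 8.7, 0, 0, 0, 0], [8.7, 11.4, 0, 0, 0, 0], [5.5, 13.3, 0, 0, 0, 0], [0, 0, 0, 0, 0, 0], [0, 0, 0, 0, 0, 0]]]'; python3 - <<'E'
from h import *
s=status.state(); print(totool(s["force"]),totool(s["ee_pos"]-[547.5,152.3,140]))
E
python3 drive.py '[[[1.2, 7, 0, 0, 0, 0], [0.5, 3, 0, 0, 0, 0], [0, 0, 0, 0, 0, 0], [0, 0, 0, 0, 0, 0]]]'; python3 - <<'E'
from h import *
s=status.state(); print(totool(s["force"]),totool(s["ee_pos"]-[547.5,152.3,140]))
E
```

```text
time_s: 15.65
ee_pos: [557.1, 206.3, 140.6]
ee_rot: [179.9, -0.1, 66.6]
force: [0.5, -1.4, 4.7]
gripper_width: 20.3
gripper_force: 40.0
[-1.05823027  1.03958727 -4.70796439] [ 53.38014241 -12.63954714  -0.6014313 ]
time_s: 16.05
ee_pos: [565.3, 204.0, 140.6]
ee_rot: [-180.0, 0.0, 66.6]
force: [-0.6, -1.9, 5.3]
gripper_width: 20.3
gripper_force: 40.0
[-1.97797807  0.20446667 -5.27553226] [54.49380423 -4.17855847 -0.6277738 ]
```

Not at the stop yet; I'll creep onward in 1 mm steps.

```bash
cat > p.py <<'E'
from h import *
s=status.state(); print("F",np.round(totool(s["force"]),1),"P",np.round(totool(s["ee_pos"]-[547.5,152.3,140]),2))
E
python3 drive.py '[[[0.1, 1, 0, 0, 0, 0], [0, 1, 0, 0, 0, 0], [0, 0, 0, 0, 0, 0], [0, 0, 0, 0, 0, 0]]]'>/dev/null; python3 p.py; python3 drive.py '[[[0, 1, 0, 0, 0, 0], [0, 1, 0, 0, 0, 0], [0, 0, 0, 0, 0, 0], [0, 0, 0, 0, 0, 0]]]'>/dev/null; python3 p.py; python3 drive.py '[[[0, 1, 0, 0, 0, 0], [0, 0, 0, 0, 0, 0], [0, 0, 0, 0, 0, 0]]]'>/dev/null; python3 p.py;  python3 drive.py '[[[0, 1, 0, 0, 0, 0], [0, 0, 0, 0, 0, 0], [0, 0, 0, 0, 0, 0]]]'>/dev/null; python3 p.py
```

```text
F [-1.  -2.5 -5.8] P [54.51 -2.82 -0.59]
F [-1.5 -3.5 -7. ] P [54.53 -1.47 -0.61]
F [-1.6 -5.8 -8.4] P [54.53 -1.4  -0.59]
F [-0.4 -8.5 -8.6] P [54.52 -1.3  -0.59]
```

```bash
python3 drive.py '[[[0, 1.5, 0, 0, 0, 0], [0, 1.5, 0, 0, 0, 0], [0, 0, 0, 0, 0, 0], [0, 0, 0, 0, 0, 0]]]'>/dev/null; python3 p.py;python3 drive.py '[[[0, 0, 0, 0, 0, 0], [0, 0, 0, 0, 0, 0]]]'>/dev/null; python3 p.py; python3 drive.py '[[[0, -2.5, 0, 0, 0, 0], [0, -2.5, 0, 0, 0, 0], [0, 0, 0, 0, 0, 0], [0, 0, 0, 0, 0, 0]]]'; python3 p.py
```

```text
F [ -1.2 -15.2 -12.3] P [54.53 -1.08 -0.55]
F [ -1.1 -16.3 -13. ] P [54.53 -1.08 -0.56]
time_s: 18.45
ee_pos: [567.9, 203.0, 140.6]
ee_rot: [-179.8, 0.0, 66.6]
force: [-3.3, -0.7, 6.8]
gripper_width: 20.3
gripper_force: 40.0
F [-2.  -2.8 -6.8] P [54.57 -1.45 -0.63]
```

Shut: a hard stop at P=(54.5,-1.4), where force rose to 16 N with no motion. I'll fit the circle centre from the poses so far to get the phase.

```bash
python3 - <<'E'
from h import *
from scipy.optimize import least_squares
q=[[53.38,-12.64],[54.49,-4.18],[54.55,-1.45],[1.37,-56.13]]+[totool(np.array(p)-[547.5,152.3,140])[:2] for p in([535.6,98.4,140],[501.9,119.8,140])]
q=np.array(q); r=least_squares(lambda v:np.hypot(*(q-v).T)-55,[0,0]);c=r.x;print(c,r.fun)
a0=np.degrees(np.arctan2(-(q[2]-c)[1],(q[2]-c)[0]));print("phase at stop",a0)
t=np.radians(a0+np.arange(0,361,15)); P=np.c_[55*np.cos(t),-55*np.sin(t)]; print(np.round(np.diff(P,axis=0),1).tolist())
E
```

```text
[-0.43780302 -1.17459773] [ 0.02555198  0.00996261 -0.01150732 -0.01487119  0.0055552   0.02028372]
phase at stop 0.28695919648132245
[[-1.9, -14.2], [-5.6, -13.2], [-8.8, -11.3], [-11.4, -8.7], [-13.3, -5.4], [-14.2, -1.8], [-14.2, 1.9], [-13.2, 5.6], [-11.3, 8.8], [-8.7, 11.4], [-5.4, 13.3], [-1.8, 14.2], [1.9, 14.2], [5.6, 13.2], [8.8, 11.3], [11.4, 8.7], [13.3, 5.4], [14.2, 1.8], [14.2, -1.9], [13.2, -5.6], [11.3, -8.8], [8.7, -11.4], [5.4, -13.3], [1.8, -14.2]]
```

The circle fits within 0.03 mm and the phase is about 0. First turn anticlockwise.

```bash
python3 drive.py '[[[-1.9, -14.2, 0, 0, 0, 0], [-5.6, -13.2, 0, 0, 0, 0], [-8.8, -11.3, 0, 0, 0, 0], [-11.4, -8.7, 0, 0, 0, 0], [-13.3, -5.4, 0, 0, 0, 0], [-14.2, -1.8, 0, 0, 0, 0], [-14.2, 1.9, 0, 0, 0, 0], [-13.2, 5.6, 0, 0, 0, 0]]]' >/dev/null; python3 p.py
python3 drive.py '[[[-11.3, 8.8, 0, 0, 0, 0], [-8.7, 11.4, 0, 0, 0, 0], [-5.4, 13.3, 0, 0, 0, 0], [-1.8, 14.2, 0, 0, 0, 0], [1.9, 14.2, 0, 0, 0, 0], [5.6, 13.2, 0, 0, 0, 0], [8.8, 11.3, 0, 0, 0, 0], [11.4, 8.7, 0, 0, 0, 0]]]'>/dev/null; python3 p.py
python3 drive.py '[[[13.3, 5.4, 0, 0, 0, 0], [14.2, 1.8, 0, 0, 0, 0], [14.2, -1.9, 0, 0, 0, 0], [13.2, -5.6, 0, 0, 0, 0], [11.3, -8.8, 0, 0, 0, 0], [8.7, -11.4, 0, 0, 0, 0], [5.4, -13.3, 0, 0, 0, 0], [1.8, -14.2, 0, 0, 0, 0]]]'; python3 p.py
```

```text
F [ 2.8 -2.2 -5.4] P [-28.5  -48.65  -0.51]
F [ 1.2 -6.6 -9.8] P [-28.12  46.48  -0.69]
time_s: 20.85
ee_pos: [569.8, 202.0, 140.6]
ee_rot: [179.9, -0.0, 66.6]
force: [2.3, -1.9, 5.5]
gripper_width: 20.2
gripper_force: 40.0
F [-0.8  2.9 -5.5] P [54.51  0.76 -0.61]
```

```bash
python3 drive.py '[[[-1.9, -14.2, 0, 0, 0, 0], [-5.6, -13.2, 0, 0, 0, 0], [-8.8, -11.3, 0, 0, 0, 0], [-11.4, -8.7, 0, 0, 0, 0], [-13.3, -5.4, 0, 0, 0, 0], [-14.2, -1.8, 0, 0, 0, 0], [-14.2, 1.9, 0, 0, 0, 0], [-13.2, 5.6, 0, 0, 0, 0]]]' >/dev/null; python3 p.py
python3 drive.py '[[[-11.3, 8.8, 0, 0, 0, 0], [-8.7, 11.4, 0, 0, 0, 0], [-5.4, 13.3, 0, 0, 0, 0], [-1.8, 14.2, 0, 0, 0, 0], [1.9, 14.2, 0, 0, 0, 0], [5.6, 13.2, 0, 0, 0, 0], [8.8, 11.3, 0, 0, 0, 0], [11.4, 8.7, 0, 0, 0, 0]]]'>/dev/null; python3 p.py
python3 drive.py '[[[13.3, 5.4, 0, 0, 0, 0], [14.2, 1.8, 0, 0, 0, 0], [14.2, -1.9, 0, 0, 0, 0], [13.2, -5.6, 0, 0, 0, 0], [11.3, -8.8, 0, 0, 0, 0], [8.7, -11.4, 0, 0, 0, 0], [5.4, -13.3, 0, 0, 0, 0], [1.8, -14.2, 0, 0, 0, 0]]]'>/dev/null; python3 drive.py '[[[0, 0, 0, 0, 0, 0], [0, 0, 0, 0, 0, 0], [0, 0, 0, 0, 0, 0]]]'; python3 p.py
```

```text
F [ 3.4 -0.4 -5.4] P [-28.53 -48.69  -0.53]
F [-0.3 -5.7 -9.5] P [-28.48  46.21  -0.7 ]
time_s: 23.55
ee_pos: [567.6, 202.9, 140.6]
ee_rot: [-179.8, -0.0, 66.6]
force: [-1.6, 2.2, 6.5]
gripper_width: 20.3
gripper_force: 40.0
F [ 1.4 -2.4 -6.5] P [54.45 -1.72 -0.61]
```

Two turns are done and the TCP is within 0.3 mm (0.3°) of the shut pose. One settling check and a final look.

```bash
python3 drive.py '[[[0, 0.3, 0, 0, 0, 0], [0, 0, 0, 0, 0, 0], [0, 0, 0, 0, 0, 0], [0, 0, 0, 0, 0, 0]]]'>/dev/null; python3 p.py; python3 - <<'E'
from h import *
a=grab_frame("scene");cv2.imwrite("pics/end_s.png",a);b=grab_frame("top");cv2.imwrite("pics/end_t.png",b)
A=cv2.resize(a[130:310,180:500],(640,360)); B=b[130:280,140:500]; cv2.imwrite("pics/end.png",np.vstack([A,cv2.resize(B,(640,240))]))
print(status.state()["time_s"])
E
```

```text
F [ 1.4 -1.7 -7.1] P [54.46 -1.29 -0.58]
24.05
```

View pics/end.png

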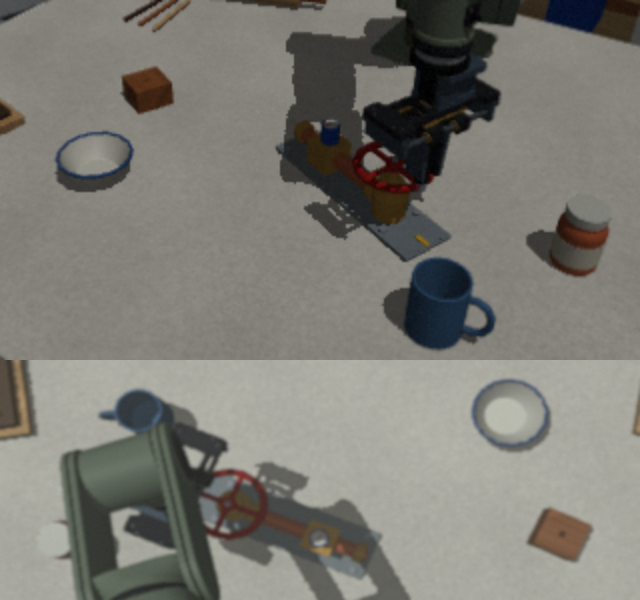

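The probe sits flush on the block (scene crop ≈(331,132)). The stand is empty, and the jar, mug and bowl haven't moved. The gripper is on the handle above the stripe, within 0.2 mm of the shut pose.

```bash
python3 -c "
from workcell import env, status, grab_frame, camera_model
print(env.job_done())"
```

```text
the job is handed in; nothing more can be done
None
```

The job is handed in: the probe is seated in the port, the valve was shut against its stop and backed off two full turns to within about 0.2 mm at the handle, and the gripper is still holding it; the jar, bowl and mug look unmoved, at about 24 s, but no verdict came back.

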